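Put the potting spatula back into its slanted holder

ROBOT

A 7-joint arm with a two-finger parallel gripper is mounted at the origin on the work surface. World frame = base frame: x ahead of the robot, y to its left, z up, the work surface at z = 0. Lengths are in m, angles in rad, forces in N, time in s.
With the tool pointing down it reaches from about 0.4 to 0.85 m from the base axis. Payload 10.4 kg.
Tool frame: the origin (TCP) lies midway between the tips of the shut fingers; the grasp point (between the pads) lies 19 mm behind it; z points along the fingers, x is the direction in which the jaws open and shut, and the axes are right-handed (so a half turn about z gives the same grasp; the last joint's range is limited). The gripper opens to 85 mm and grips with 20 to 120 N. Pads are 22 mm wide; open, the fingers measure 114 mm over their backs; the gripper's body (76 mm by 85 mm) begins 54 mm behind the grasp point. The pads swing forward as they close: fully open they stand 13 mm farther back than shut.
Start: joints at [-1.158, 0.332, -0.065, 1.46, 0.022, 1.35, -0.088], TCP at [0.264, 0.567, 0.203] pointing down, gripper open.
Joint ranges: [-2.6, 2.6], [-0.5, 2.12], [-1.47, 1.34], [0.16, 2.42], [-1.27, 4.41], [0.06, 2.06], [-2.6, 2.6]. Speed limits (rad/s): [2.22, 2.22, 2.79, 2.79, 3.14, 3.14, 3.14].

INTERFACE

Orientations are given as a unit quaternion [x, y, z, w].
In Python, from workcell import monitor, eyes, ticket, models gives the robot as it stands.
- The arm moves only by the tool servo_tool, never from a script. Its argument "motion" is a list of rows, each a list of 7 numbers: the opening, from 0 (shut) to 1 (fully open), then the shift along the tool's x, y, z in m, then the turn, a rotation vector about the tool's x, y, z in degrees. In form: [[fingers, tx, ty, tz, rx, ry, rz], ...]. A call has 1 to 20 rows; each row is the pose to reach, as a shift and turn from the pose commanded when the call began, along the tool's axes at that moment; what a row does not reach only later rows make up. A row lasts 1/8 s, in which the tool goes at most 62.5 mm and 10.7 degrees, less where a joint would pass 70% of its speed; a pose out of reach is approached as far as the arm can. A call with a gripper value outside its range is refused whole. The fingers move at their own pace and stop on an object; "grip_force" is the grip in N (left out, the last holds). Time passes only in rows, so rows that repeat a pose let the fingers close. It gives the time, the measured TCP pose, the force and the opening at its end, in the units of the state.
- monitor.get_obs(): the state, without advancing time (a new reading comes with each control period).
- eyes.camera(name): name is "scene" or "top"; returns (picture, depth): 384x512x3 uint8, blue, green, red; 384x512 float32, m along the optical axis (not along the pixel's ray), 0 where there is no reading.
- eyes.camera_info(name): a dict with "intrinsics" (3x3 intrinsics, pixels), "k1" (the pictures are not rectified: a ray, as slopes to the right and down, at radius r is drawn at 1 + k1 r^2 times it, then the intrinsics apply), "extrinsics" (4x4, takes a point from world to camera coordinates). Camera axes: x right, y down, z forward; pixel columns grow to the right and rows downward; lengths in m; the calibration is good to about 2 mm. A picture is of the moment at which its call begins. camera_info takes no time and is no camera call.
- ticket.hand_in(): hands the job in, once; it reports no verdict.
Trained networks look in the newest picture that a camera, given by its name, has taken for a name from the list of things; names that differ only in an ending like _2 or _b are one class to them, and where a whole thing is asked for, a point or a joint stands for the part that bears it (a point fixed in the world has none). Each returns a list of dicts, best first, with "confidence" (0 to 1); they miss things now and then, are a little off and sometimes report something else, mostly with a low value. They report only what shows in the picture. A call takes as long as a camera call. They do not tell look-alikes from the thing itself.
- models.boxes_of(camera, thing): "point" ([x, y, z] in m, in the coordinates of the camera as it stood for that picture, good to about 4 mm: the middle of the surface that is visible of it).
The state is a dict: "clock": time; "joint_pos": joint angles; "joint_velocities": joint speeds; "tau": joint torques, N m; "position": TCP position; "ee_rot": TCP orientation; "ft_force": force on the tool from outside, world axes, zero at the start; "torque": the same for the moment, N m; "grip_width": opening from 0.0 (shut) to 1.0 (fully open).
Only numpy, scipy, OpenCV 4.12 (cv2) and the standard library are available. Lean on these libraries where they do the work, as an engineer would, in place of code of your own. Each camera call takes 0.05 s, during which the arm holds its last target. There are 200 camera calls.

TASK

The wooden potting spatula has been left under the little plant stand with only its blade showing. Draw it right out from under the stand, lay it flat on the sill and let go of it; then take it by its handle and slide the blade fully home into the slanted slot of the wooden holder, gently and without forcing it, and leave it there. Do not disturb the cup, the wooden bird or the matchbox.

Things in the scene. Friction and masses are not known exactly. Their poses are not given: they have to be found in the camera images.
- spatula: flat wooden potting spatula, 70-120 g. Origin: underside, at joint of blade and handle; +x to blade tip, z up from the face where the handle stands proud. Blade x 0 to 90 mm, 46 wide, z 0 to 6; last 8 mm is 38 wide, 4 thick. Handle x -110 to 0, 26 wide, z 0 to 16. Starts flat, handle side up, handle wholly under the stand, blade sticking out on the stand's -y side
- spatula_tip (a point): middle of the blade's tip edge, 90 mm from the spatula's origin, mid-thickness of the blade
- spatula_handle_end (a point): centre of the handle's end face, 110 mm from the spatula's origin
- holder: fixed wooden holder: base board 130 x 130 x 10 mm (x -100 to +30 mm) that carries the tilted bed with the slotted block. Origin on the sill below the middle of the bed's mouth end; the mouth looks to the holder's +x and up; it reaches back to x -95 mm and is 105 mm high. Only the blade fits its slot
- bed: the holder's tilted bed, 124 mm wide; on it sits a block 94 x 80 x 36 mm (not tracked) with a slot along x. x points out of the slot, 35 deg above level; y across. The slot's mouth is at x 0, z 0, 88 mm above the sill, but the block stands up to 18 mm to either side of y 0: look or feel. Slot 47.8 wide (y), 7.6 thick (z), 82 deep (x 0 to -82); mouth flared 2 mm a side over 7 mm
- stand: fixed wooden plant stand, an upside-down U: top board 200 (x) x 150 (y) mm, 12 thick, upper face 60 mm above the sill, side panels 12 thick at x +-94, open towards +y and -y. Origin on the sill below its centre. A white pot with a succulent is fixed on it, 240 mm above the sill, within 75 mm of the centre
- cup: bystander: white ceramic cup, 76 mm wide, 75 high, origin under its centre
- bird: bystander: turned wooden bird figure, 56 mm wide, 110 high, origin under its centre
- matchbox: bystander: matchbox 56 x 36 x 14 mm, origin under its centre
Mind the look-alikes: they are no part of the job. What is meant by the spatula is not green or yellow, and is the larger of those in its own colour.

How it is judged:
By the outcome, as a careful person would: the job done as asked, in the order asked, and still so for the second after the job is handed in, with the robot touching nothing.
It also fails if it takes over 64 s, if anything falls off the work surface, if the arm or the gripper's body presses on something with over 40 N, if the wrist force passes 120 N, or if a joint passes its speed limit or range.

## Working session

There is one attempt and no reset: what is moved stays moved. The work goes in short steps, Python scripts to look and compute and a tool call to move; the robot and the scene stay as the last step left them, time stands still between calls to the robot, and variables do not carry over. Pictures are saved under pics/ and viewed, about 8 in all and at most 12, crops included, and the job is handed in when it is done.

Besides the shell and the picture viewer there is one more tool, called after "Call:" by a JSON object that holds its "name" and its "arguments". servo_tool: Moves the arm, as the interface text tells. Its arguments: {"type":"object","properties":{"motion":{"type":"array"},"grip_force":{"type":"number"}},"required":["motion"]}

```bash
mkdir -p pics; ls
cat > h.py <<'E'
import numpy as np, cv2
from scipy.spatial.transform import Rotation as R
from workcell import monitor, eyes, ticket, models
def cloud(name,depth):
    ci=eyes.camera_info(name);K=np.array(ci["intrinsics"],float);E=np.array(ci["extrinsics"],float)
    v,u=np.mgrid[0:depth.shape[0],0:depth.shape[1]]
    d=np.stack([(u-K[0,2])/K[0,0],(v-K[1,2])/K[1,1]],-1); s=d.copy()
    for _ in range(8): s=d/(1+ci["k1"]*(s**2).sum(-1,keepdims=True))
    P=np.dstack([s*depth[...,None],depth])
    W=(P-E[:3,3])@E[:3,:3]
    W[depth<=0]=np.nan
    return W
def towpt(name,p):
    E=np.array(eyes.camera_info(name)["extrinsics"],float); return E[:3,:3].T@(np.array(p)-E[:3,3])
def rel(R0,p0,R1,p1):
    "tool-frame shift, rotvec deg"
    return R0.T@(np.array(p1)-p0), np.degrees(R.from_matrix(R0.T@R1).as_rotvec())
E
python3 - <<'E'
from h import *
np.set_printoptions(precision=4,suppress=True)
for n in ("scene","top"):
    im,d=eyes.camera(n); cv2.imwrite(f"pics/{n}0.png",im); np.save(f"{n}0.npy",d)
    print(n,np.linalg.inv(np.array(eyes.camera_info(n)["extrinsics"]))[:3].round(3).tolist())
    for t in ("spatula","holder","stand","cup","bird","matchbox","spatula_tip","bed"):
        print(t,[(towpt(n,r["point"]).round(3).tolist(),round(r["confidence"],2)) for r in models.boxes_of(n,t)])
print(monitor.get_obs())
E
```

```text
pics
scene [[0.799, 0.489, -0.349, 0.951], [0.601, -0.642, 0.475, -0.315], [0.008, -0.59, -0.808, 0.869]]
spatula [([0.59, 0.561, 0.009], 0.94), ([0.454, 0.116, 0.007], 0.9), ([0.782, 0.29, -0.0], 0.61), ([0.578, 0.236, 0.002], 0.58)]
holder [([0.521, -0.293, 0.05], 0.97)]
stand [([0.566, 0.336, 0.056], 0.83), ([0.519, -0.29, 0.051], 0.59)]
cup [([0.779, -0.042, 0.036], 0.68)]
bird [([0.796, 0.113, 0.054], 0.73), ([0.509, -0.295, 0.076], 0.59)]
matchbox [([0.658, -0.274, 0.016], 0.7)]
spatula_tip [([0.579, 0.234, 0.004], 0.85), ([0.593, 0.56, 0.009], 0.85), ([0.786, 0.293, 0.008], 0.83), ([0.456, 0.119, 0.004], 0.7)]
bed [([0.506, -0.295, 0.073], 0.64)]
top [[-0.023, -0.981, 0.194, 0.403], [-1.0, 0.023, -0.002, 0.152], [-0.003, -0.194, -0.981, 1.148]]
spatula [([0.584, 0.226, 0.002], 0.7), ([0.778, 0.298, 0.003], 0.7), ([0.588, 0.551, 0.006], 0.63), ([0.487, -0.271, 0.071], 0.62), ([0.458, 0.117, 0.006], 0.54)]
holder [([0.49, -0.27, 0.058], 0.9)]
stand [([0.538, 0.339, 0.063], 0.61)]
cup [([0.791, -0.055, 0.036], 0.75), ([0.489, -0.275, 0.073], 0.71)]
bird [([0.777, 0.123, 0.053], 0.7)]
matchbox [([0.584, 0.228, 0.001], 0.71), ([0.657, -0.281, 0.016], 0.53)]
spatula_tip [([0.589, 0.554, 0.008], 0.95), ([0.584, 0.226, 0.006], 0.65), ([0.778, 0.301, 0.006], 0.6), ([0.452, 0.118, 0.005], 0.59)]
bed [([0.486, -0.273, 0.071], 0.68)]
{'clock': 0.9, 'joint_pos': array([-1.1576,  0.3322, -0.0647,  1.4601,  0.0216,  1.3499, -0.0885]), 'joint_velocities': array([ 0.0002,  0.0024,  0.0005,  0.    , -0.0013,  0.0009, -0.0015]), 'tau': array([ -0.0015, -62.5234,   0.0481, -39.1821,   0.0164,   0.0015,
        -0.    ]), 'position': array([0.2638, 0.5666, 0.2028]), 'ee_rot': array([ 0.8432,  0.5375,  0.    , -0.    ]), 'ft_force': array([ 0.2203, -0.4644,  0.6764]), 'torque': array([ 0.0341, -0.0293, -0.0168]), 'grip_width': 1.0015372700445897}
```

View pics/top0.png

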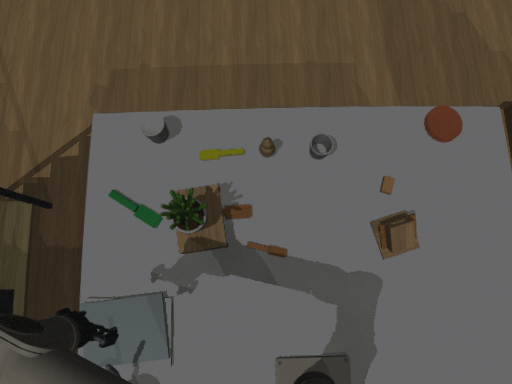

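View pics/scene0.png

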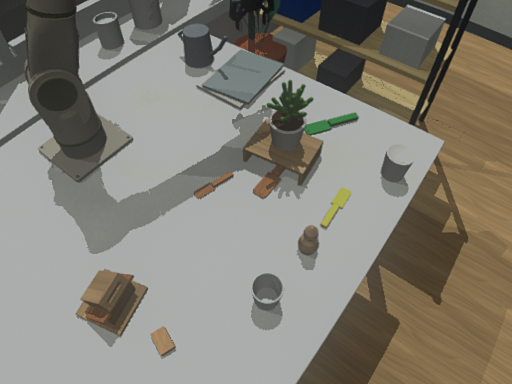

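The top view shows the target spatula's orange blade at about (238,212), beside the stand at (200,220). A smaller orange look-alike is at (268,249) and the holder at (397,234). Next I'll measure the geometry.

Run:
```python
from h import *
np.set_printoptions(precision=4,suppress=True)
a=cv2.imread("pics/top0.png");b=cv2.imread("pics/scene0.png")
f=lambda im,x,y,w,h:cv2.resize(im[y:y+h,x:x+w],(390,290),interpolation=cv2.INTER_CUBIC)
cv2.imwrite("pics/crops0.png",np.vstack([np.hstack([f(a,165,175,100,75),f(a,355,195,90,67)]),np.hstack([f(b,235,125,100,75),f(b,70,255,90,67)])]))
for n,im in(("top",a),("scene",b)):
    W=cloud(n,np.load(n+"0.npy")); 
    hsv=cv2.cvtColor(im,cv2.COLOR_BGR2HSV)
    m=(abs(W[...,0]-.58)<.07)&(abs(W[...,1]-.225)<.08)&(hsv[...,1]>110)&(W[...,2]<.03)
    P=W[m]; r=cv2.minAreaRect((P[:,:2]*1000).astype(np.float32)); print(n,len(P),r,P[:,2].min(),P[:,2].max(),P.min(0),P.max(0))
    # stand top
    m=(abs(W[...,0]-.55)<.16)&(abs(W[...,1]-.34)<.16)&(abs(W[...,2]-.06)<.006)
    P=W[m]; print("stand",len(P),cv2.minAreaRect((P[:,:2]*1000).astype(np.float32)))
    m=(abs(W[...,0]-.5)<.13)&(abs(W[...,1]+.28)<.13)&(W[...,2]>.006)
    P=W[m&(W[...,2]<.016)];print("base",len(P),cv2.minAreaRect((P[:,:2]*1000).astype(np.float32)))
    P=W[m];print(P.min(0),P.max(0)); np.save(n+"_hold.npy",P)
```

```text
top 349 ((579.4296875, 228.85313415527344), (43.34821701049805, 93.97762298583984), 3.140380382537842) 0.002142592692766429 0.02082021987166452 [0.5571 0.1814 0.0021] [0.6007 0.2761 0.0208]
stand 1866 ((553.9531860351562, 345.6539306640625), (200.78973388671875, 151.36517333984375), 7.648351192474365)
base 522 ((496.7112731933594, -282.26837158203125), (239.94354248046875, 263.1592712402344), 85.94478607177734)
[ 0.3705 -0.4076  0.006 ] [ 0.6285 -0.1572  0.1078]
scene 234 ((579.4407348632812, 217.15673828125), (43.81824493408203, 72.68011474609375), 4.29625129699707) 0.00032562356401647635 0.009121833979987283 [0.5557 0.1816 0.0003] [0.6016 0.2533 0.0091]
stand 1805 ((553.1415405273438, 346.1885986328125), (200.82098388671875, 155.07034301757812), 7.331376075744629)
base 901 ((524.8294067382812, -280.007568359375), (203.61619567871094, 129.2216339111328), 15.920145988464355)
[ 0.4115 -0.3686  0.006 ] [ 0.6298 -0.2111  0.1046]
```

View pics/crops0.png

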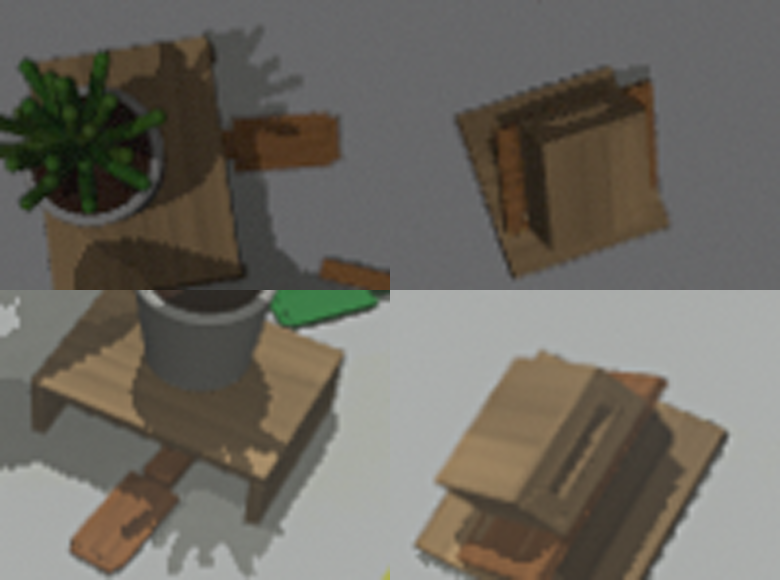

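Run:
```python
from h import *
np.set_printoptions(precision=4,suppress=True)
from scipy.optimize import minimize
c,s=np.cos(np.radians(35)),np.sin(np.radians(35))
for n in("top","scene"):
    P=np.load(n+"_hold.npy"); P=P[(P[:,2]>.007)]
    # base: cluster
    B=P[(P[:,2]<.0135)&(abs(P[:,0]-.495)<.1)&(abs(P[:,1]+.28)<.1)]
    r=cv2.minAreaRect((B[:,:2]*1000).astype(np.float32)); print(n,"base",r)
    # block top plane RANSAC, tilt constrained by search of yaw
    best=None
    T=P[P[:,2]>.03]
    for yaw in np.radians(np.arange(5,30,.5)):
        nrm=np.array([-s*np.cos(yaw),-s*np.sin(yaw),c]); h=T@nrm
        for o in np.arange(h.min(),h.max(),.001):
            k=(abs(h-o)<.0012).sum()
            if best is None or k>best[0]: best=(k,yaw,o)
    print("top plane cnt/yaw/off",best[0],np.degrees(best[1]),best[2])
    I=T[abs(T@np.array([-s*np.cos(best[1]),-s*np.sin(best[1]),c])-best[2])<.003]
    q=I-I.mean(0); nn=np.linalg.svd(q,full_matrices=False)[2][2]; nn*=np.sign(nn[2]); print("svd n",nn,"tilt",np.degrees(np.arccos(nn[2])),"yaw",np.degrees(np.arctan2(-nn[1],-nn[0])),len(I))
    # rect in plane
    ex=np.array([c*np.cos(best[1]),c*np.sin(best[1]),s]); ey=np.array([-np.sin(best[1]),np.cos(best[1]),0])
    uv=np.c_[I@ex,I@ey]*1000; r=cv2.minAreaRect(uv.astype(np.float32)); print("block top rect (ex,ey)",r); 
    print(np.percentile(uv,[0,1,50,99,100],axis=0))
```

```text
top base ((497.3957824707031, -291.4578552246094), (159.80616760253906, 185.13697814941406), 86.31885528564453)
top plane cnt/yaw/off 350 14.0 -0.16191485016681206
svd n [-0.5506 -0.145   0.8221] tilt 34.70453484002746 yaw 14.755314103497037 605
block top rect (ex,ey) ((364.97723388671875, -394.7886657714844), (100.40848541259766, 81.25987243652344), 1.182754635810852)
[[ 314.9243 -436.2671]
 [ 316.7387 -434.7597]
 [ 366.6186 -394.6369]
 [ 412.622  -354.9258]
 [ 415.5152 -353.9424]]
scene base ((490.02728271484375, -289.808837890625), (130.89749145507812, 129.48236083984375), 15.641039848327637)
top plane cnt/yaw/off 540 17.0 -0.1500399279654917
svd n [-0.5473 -0.1601  0.8215] tilt 34.76665395414912 yaw 16.310799142973394 675
block top rect (ex,ey) ((346.1431579589844, -415.2872314453125), (80.33160400390625, 98.73995971679688), 89.22894287109375)
[[ 296.9051 -456.0636]
 [ 299.9872 -455.0924]
 [ 350.8336 -417.0057]
 [ 393.91   -375.7636]
 [ 395.7872 -374.6064]]
```

Run:
```python
from h import *
np.set_printoptions(precision=4,suppress=True)
c,s=np.cos(np.radians(35)),np.sin(np.radians(35))
yaw=np.radians(15.7); O=np.array([.5237,-.2803,.088])
cy,sy=np.cos(yaw),np.sin(yaw)
Rb=np.array([[c*cy,-sy,-s*cy],[c*sy,cy,-s*sy],[s,0,c]]); np.savez("bed.npz",R=Rb,O=O)
for n in("top","scene"):
    P=np.load(n+"_hold.npy"); q=(P-O)@Rb*1000
    T=q[abs(q[:,2]-18)<5]; T=T[(T[:,0]>-110)&(abs(T[:,1])<75)]
    r=cv2.minAreaRect(T[:,:2].astype(np.float32)); print(n,"top face med z",np.median(T[:,2]),r)
    print(np.percentile(T,[1,5,50,95,99],axis=0))
    F=q[(abs(q[:,0])<5)&(abs(q[:,2])<16)&(abs(q[:,1])<75)]; print("front",len(F),np.median(F,axis=0) if len(F) else '')
    print(np.percentile(F,[2,50,98],axis=0))
    Z=P[(abs(P[:,0]-.49)<.11)&(abs(P[:,1]+.29)<.11)&(P[:,2]>.0075)&(P[:,2]<.0135)]
    H=(Z-[O[0],O[1],0])@np.array([[cy,-sy,0],[sy,cy,0],[0,0,1]])*1000
    print("base holder-frame",np.percentile(H,[1,3,97,99],axis=0)[:,:2].tolist())
# slot: dark hole in front face in scene image -> deviations in depth x<-5 
d=np.load("scene0.npy");W=cloud("scene",d);q=(W-O)@Rb*1000
im=cv2.imread("pics/scene0.png");g=im.sum(2)/3
# project onto plane x=0 by ray intersection
E=np.array(eyes.camera_info("scene")["extrinsics"]);C=-E[:3,:3].T@E[:3,3]
Wd=cloud("scene",np.ones_like(d))-C
t=((O-C)@Rb[:,0])/(Wd@Rb[:,0]); Q=((C+Wd*t[...,None])-O)@Rb*1000
m=(abs(Q[...,1])<62)&(abs(Q[...,2])<20)
big=cv2.remap
# brightness map over (y,z)
from scipy.interpolate import griddata
gy,gz=np.meshgrid(np.arange(-60,61,4),np.arange(18,-19,-3))
G=griddata(Q[m][:,1:],g[m],(gy,gz)); print(np.arange(-60,61,4)); print(np.nan_to_num(G).astype(int))
```

```text
top top face med z 18.367236796898666 ((-46.314476013183594, 5.271892547607422), (100.4339828491211, 81.57708740234375), 0.5232146978378296)
[[-94.006  -34.6788  13.8781]
 [-88.8628 -31.5038  15.3756]
 [-44.0003   5.7048  18.3672]
 [ -0.5807  42.5173  20.9151]
 [  1.8431  45.1918  21.9731]]
front 161 [ 0.7209  7.3334 -2.8813]
[[ -4.488  -33.0687 -15.4873]
 [  0.7209   7.3334  -2.8813]
 [  3.5184  45.5584  15.3866]]
base holder-frame [[-99.99795270026767, -63.06524059203374], [-98.58165042913734, -60.54840254859482], [30.063578531558857, 64.48570524827187], [30.890990751723, 65.85191131914686]]
scene top face med z 17.865667986286017 ((-47.545101165771484, 4.779239654541016), (98.73969268798828, 80.33528137207031), 0.29260897636413574)
[[-93.7361 -34.7695  13.6482]
 [-89.6779 -31.8457  14.8617]
 [-39.8381   3.6054  17.8657]
 [ -0.8791  40.7766  19.3521]
 [  0.6028  44.3417  19.8081]]
front 393 [-1.3028  3.4696 -2.8025]
[[ -4.2274 -34.1559 -15.4592]
 [ -1.3028   3.4696  -2.8025]
 [  1.8977  43.8557  15.2343]]
base holder-frame [[-98.56937387950022, -64.05848818988319], [-95.42199418386
[... 1214 characters left out ...]
   96 105 101  94  86  81  83  82  86  99 103 165 171]
 [ 96  86  63  64  65  65  65  82  80  78  82  84  79  79  78  81  81  84
   85  85  81  83  80  76  80  83  86  97  94 129 172]
 [100  99  80  67  68  67  66  84  83  77  78  78  77  78  78  80  79  80
   80  79  79  80  80  81  83  83  86 100  98 114 171]
 [101 100  96  90  71  68  66  83  83  78  80  80  79  80  80  80  81  81
   81  82  82  82  82  82  85  85  85  98 100 101 155]
 [ 89  85  88  91  87  75  65  78  78  78  81  79  78  80  78  80  80  80
   79  78  80  80  81  80  80  81  81  84  88  87 135]
 [ 67  68  70  70  69  67  58  63  63  64  65  62  62  65  64  67  65  67
   66  66  67  67  68  66  66  68  74  73  74  69 108]]
```

```bash
cat >> h.py <<'E'
def Rdown(a):
    a=np.radians(a);x=np.array([np.cos(a),np.sin(a),0]);z=np.array([0,0,-1.]);return np.c_[x,np.cross(z,x),z]
def plan(R0,p0,*wps):
    for R1,p1 in wps:
        t,r=rel(R0,np.array(p0),R1,p1); print((t*1000).round(1).tolist(),r.round(2).tolist())
def cur():
    o=monitor.get_obs(); return R.from_quat(o["ee_rot"]).as_matrix(),o["position"],o
E
python3 - <<'E'
from h import *
R0,p0,o=cur(); G=Rdown(3.8); M=Rdown(35)
plan(R0,p0,(M,[.40,.20,.2]),(G,[.5797,.207,.18]),(G,[.5797,.207,.06]),(G,[.5797,.207,.015]))
E
```

```text
[-274.9, 278.2, 2.8] [-0.0, -0.0, 30.03]
[-192.7, 438.2, 22.8] [-0.0, -0.0, 61.23]
[-192.7, 438.2, 142.8] [-0.0, -0.0, 61.23]
[-192.7, 438.2, 187.8] [-0.0, -0.0, 61.23]
```

Call:
{"name": "servo_tool", "arguments": {"motion": [[1,-0.044,0.045,0,0,0,5],[1,-0.088,0.089,0,0,0,10],[1,-0.13,0.132,0,0,0,15],[1,-0.172,0.174,0,0,0,19],[1,-0.214,0.217,0,0,0,23],[1,-0.255,0.258,0,0,0,27],[1,-0.275,0.278,0.003,0,0,30],[1,-0.255,0.32,0.01,0,0,38],[1,-0.235,0.36,0.018,0,0,46],[1,-0.215,0.4,0.023,0,0,54],[1,-0.193,0.438,0.023,0,0,61.2],[1,-0.193,0.438,0.023,0,0,61.2],[1,-0.193,0.438,0.08,0,0,61.2],[1,-0.193,0.438,0.143,0,0,61.2],[1,-0.193,0.438,0.143,0,0,61.2],[1,-0.193,0.438,0.143,0,0,61.2]], "grip_force": 30}}

```text
clock: 2.9
position: [0.5804, 0.2075, 0.0623]
ee_rot: [0.999, 0.034, 0.001, -0.001]
ft_force: [0.1, 0.6, 1.8]
grip_width: 0.999
```

Call:
{"name": "servo_tool", "arguments": {"motion": [[1,0,0,0.03,0,0,0],[1,0,0,0.05,0,0,0],[1,0,0,0.061,0,0,0],[1,0,0,0.061,0,0,0],[0.3,0,0,0.061,0,0,0],[0.3,0,0,0.061,0,0,0],[0.3,0,0,0.061,0,0,0],[0.3,0,0,0.061,0,0,0],[0.3,0,0,0.061,0,0,0],[0.3,0,0,0.061,0,0,0]]}}

```text
clock: 4.15
position: [0.5794, 0.2068, -0.0012]
ee_rot: [0.999, 0.033, 0.0, -0.0]
ft_force: [-0.1, 0.4, 0.6]
grip_width: 0.299
```

Run:
```python
from h import *
im,d=eyes.camera("scene"); b,d2=eyes.camera("top")
f=lambda im,x,y,w,h:cv2.resize(im[y:y+h,x:x+w],(390,390),interpolation=cv2.INTER_CUBIC)
cv2.imwrite("pics/g1.png",np.hstack([f(im,215,125,100,100),f(b,190,165,80,80)]))
W=cloud("scene",d);hsv=cv2.cvtColor(im,cv2.COLOR_BGR2HSV)
o=monitor.get_obs();print(o)
```

```text
{'clock': 4.25, 'joint_pos': array([-0.6625916 ,  0.51002158,  0.31178136,  1.70486759, -0.1844894 ,
        0.95557493, -0.21428214]), 'joint_velocities': array([ 0.00122474,  0.00081021, -0.00182879, -0.00033524,  0.00130024,
       -0.00101911,  0.0013906 ]), 'tau': array([-1.31637735e-03, -6.45096874e+01,  7.23346889e+00, -3.22409463e+01,
        1.36892562e-02,  2.85259172e-03, -6.65756943e-05]), 'position': array([ 0.57940674,  0.20673542, -0.00120079]), 'ee_rot': array([ 9.99441769e-01,  3.34088269e-02, -1.15368805e-05, -2.42382651e-05]), 'ft_force': array([0.28877676, 0.66033518, 0.810395  ]), 'torque': array([0.03241165, 0.01537728, 0.03652805]), 'grip_width': 0.29864156348200677}
```

View pics/g1.png

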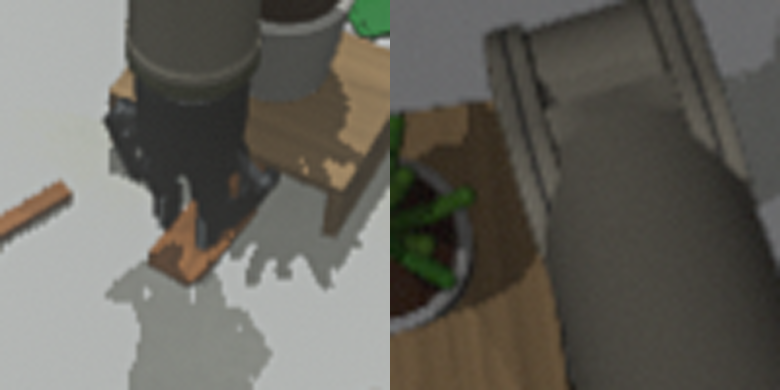

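The fingers closed above the blade without touching it, because the tips sit farther back than I assumed. I'll open partway and feel down to the sill.

Call:
{"name": "servo_tool", "arguments": {"motion": [[0.68,0,0,-0.004,0,0,0],[0.68,0,0,-0.004,0,0,0],[0.68,0,0,-0.002,0,0,0],[0.68,0,0,0.0,0,0,0],[0.68,0,0,0.002,0,0,0],[0.68,0,0,0.003,0,0,0],[0.68,0,0,0.004,0,0,0],[0.68,0,0,0.004,0,0,0]]}}

```text
clock: 5.25
position: [0.5794, 0.2068, -0.0053]
ee_rot: [0.999, 0.033, -0.0, -0.0]
ft_force: [-0.6, 0.2, -0.3]
grip_width: 0.68
```

Call:
{"name": "servo_tool", "arguments": {"motion": [[0.68,0,0,0.001,0,0,0],[0.68,0,0,0.002,0,0,0],[0.68,0,0,0.002,0,0,0],[0.5,0,0,0.002,0,0,0],[0.4,0,0,0.002,0,0,0],[0.4,0,0,0.002,0,0,0],[0.4,0,0,0.002,0,0,0]]}}

```text
clock: 6.12
position: [0.5794, 0.2068, -0.0072]
ee_rot: [0.999, 0.033, 0.0, -0.0]
ft_force: [-0.0, -0.8, 0.9]
grip_width: 0.396
```

Run:
```python
from h import *
im,d=eyes.camera("scene")
cv2.imwrite("pics/g2.png",cv2.resize(im[150:210,225:305],(800,600),interpolation=cv2.INTER_CUBIC))
W=cloud("scene",d)
np.set_printoptions(precision=0,suppress=True,linewidth=200)
print("z mm rows 170-204 step2, cols 240-290 step 3"); print(W[166:206:2,240:292:3,2]*1000)
print("y"); print(W[166:206:4,240:292:6,1]*1000); print("x"); print(W[166:206:4,240:292:6,0]*1000)
```

```text
z mm rows 170-204 step2, cols 240-290 step 3
[[  2.  -3.  88.  -2.  79. 116. 116. 150. 154. 151. 138. 142. 133.  48.  55.  60.  58.  59.]
 [  0.  -1.  80.  83.  74. 106. 103. 113. 129. 124.  nan 133. 131. 127.  14.  51.  57.  60.]
 [  2.  -3.  -2.  78.  92.  96.  94. 102. 120. 117. 120. 127. 123. 126. 126. 121.  -3.  53.]
 [  1.  -5.  -0.  66.  74.  89.  65.  -0. 109. 113. 112.  89.  16. 122. 123. 122.   1.  -1.]
 [  1.  -2.   1.  -2.  66.  73.  56.  -2. 101. 105.  90.  86.  14. 113. 123. 115.  -2.  -1.]
 [ -1.  -1.  -2.  -3.  -3.  58.  55.  -3.  -3.  98.  90.  74. 109. 115. 121.   0.  -1.  -2.]
 [ -1.  -2.  -0.  -0.  -0.  51.  45.   1.   8.  91.  84.  76.  97. 109.   0.  -1.  -1.  -3.]
 [ -4.  -4.  -4.  -1.  -1.  44.  34.   7.   3.  74.  75.  76.  93. 100.  -3.  -1.  -1.  -1.]
 [ -1.  -3.   2.   1.  -2.  33.  24.   5.   7.  65.  72.  79.  85.   1.  -1.   0.  -1.  -2.]
 [ -0.  -1.  -3.   1.   1.  24.   8.   4.   3.  56.  54.  70.  75.  -1.  -1.  -2.  -5.  -2.]
 [ -0.  -1.   1.   1.  -1.  -1.   5.   4.   9.  46.  44.  34.  -4.  -5.  -1.  -4.  -4.  -0.]
 [  1.  -4.  -2.   1.   2.   7. 
[... 1071 characters left out ...]
15. 203. 244. 253. 266.]
 [165. 176. 186. 196. 205. 216. 231. 242. 251.]
 [154. 165. 176. 184. 194. 207. 217. 229. 241.]
 [145. 155. 164. 175. 186. 196. 207. 218. 228.]
 [132. 142. 153. 164. 175. 184. 195. 206. 217.]]
x
[[471. 532. 541. 572. 604. 608. 618. 597. 612.]
 [481. 493. 556. 570. 595. 608. 622. 636. 596.]
 [490. 504. 551. 560. 594. 603. 583. 642. 605.]
 [499. 513. 528. 564. 561. 608. 627. 600. 614.]
 [508. 524. 536. 563. 569. 611. 629. 608. 623.]
 [518. 533. 546. 563. 579. 607. 602. 617. 630.]
 [528. 541. 556. 571. 586. 599. 611. 625. 640.]
 [537. 551. 564. 580. 594. 606. 620. 634. 647.]
 [543. 558. 573. 587. 600. 614. 628. 642. 656.]
 [554. 569. 581. 595. 608. 623. 636. 650. 663.]]
```

View pics/g2.png

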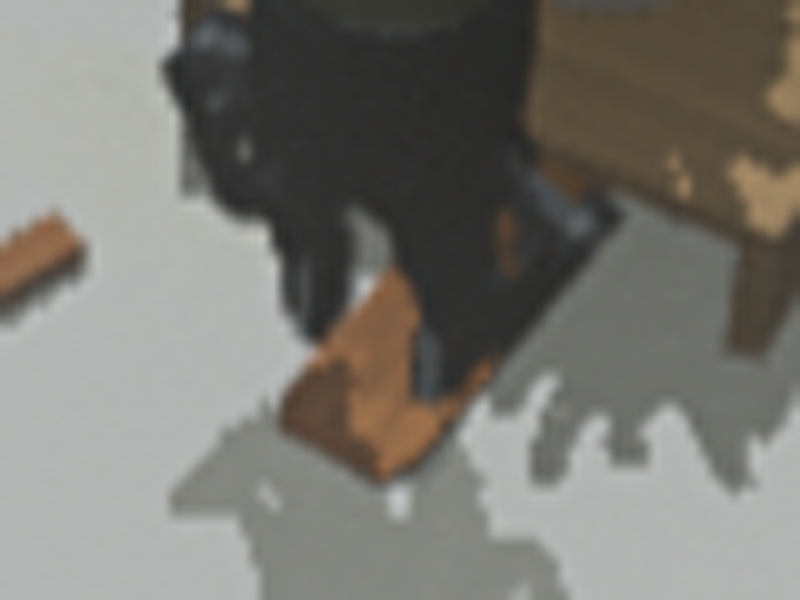

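Call:
{"name": "servo_tool", "arguments": {"motion": [[0.68,0,0,-0.002,0,0,0],[0.68,0,0,-0.002,0,0,0],[0.68,0,0,0.0,0,0,0],[0.68,0,0,0.002,0,0,0],[0.68,0,0,0.004,0,0,0],[0.68,0,0,0.004,0,0,0]]}}

```text
clock: 6.92
position: [0.5792, 0.2067, -0.0115]
ee_rot: [0.999, 0.033, -0.0, 0.0]
ft_force: [0.6, -0.2, 0.1]
grip_width: 0.685
```

Run:
```python
from h import *
im,d=eyes.camera("scene")
W=cloud("scene",d); hsv=cv2.cvtColor(im,cv2.COLOR_BGR2HSV)
o=monitor.get_obs();print(o["position"],o["ft_force"],o["grip_width"])
# dark points near tool below z .1
m=(im.max(2)<75)&(abs(W[...,0]-.58)<.07)&(abs(W[...,1]-.207)<.03)&(W[...,2]>.010)&(W[...,2]<.07)
P=W[m]; R0=R.from_quat(o["ee_rot"]).as_matrix(); q=(P-o["position"])@R0*1000
q=q[np.argsort(-q[:,2])]; print(len(q)); print(q[:40].round(0).tolist())
```

```text
[ 0.57933694  0.20674767 -0.01131347] [-0.05691186 -0.29086896  0.12221938] 0.6763785802491455
101
[[31.0, 10.0, -39.0], [-29.0, 8.0, -41.0], [34.0, 10.0, -41.0], [-29.0, -4.0, -42.0], [-29.0, 1.0, -43.0], [-27.0, 5.0, -43.0], [-29.0, 6.0, -43.0], [36.0, 8.0, -45.0], [-40.0, 6.0, -45.0], [39.0, 6.0, -45.0], [-29.0, 12.0, -45.0], [42.0, -4.0, -46.0], [32.0, 12.0, -46.0], [-30.0, 10.0, -47.0], [-29.0, -4.0, -47.0], [42.0, 2.0, -48.0], [-29.0, 2.0, -48.0], [35.0, 11.0, -48.0], [42.0, 7.0, -48.0], [31.0, 10.0, -49.0], [-29.0, 7.0, -49.0], [-40.0, 6.0, -49.0], [-33.0, 11.0, -51.0], [-29.0, -4.0, -51.0], [36.0, 8.0, -51.0], [-30.0, 1.0, -51.0], [39.0, 8.0, -52.0], [-30.0, 11.0, -52.0], [-34.0, 10.0, -53.0], [-40.0, 6.0, -53.0], [-29.0, 7.0, -54.0], [36.0, 7.0, -54.0], [38.0, 6.0, -54.0], [42.0, 8.0, -54.0], [31.0, 11.0, -54.0], [43.0, -1.0, -54.0], [-31.0, 10.0, -55.0], [-30.0, 0.0, -55.0], [43.0, 4.0, -56.0], [-30.0, 6.0, -56.0]]
```

Run:
```python
from h import *
im,d=eyes.camera("scene")
W=cloud("scene",d); o=monitor.get_obs()
R0=R.from_quat(o["ee_rot"]).as_matrix(); q=(W-o["position"])@R0*1000
for s in(-1,1):
    m=(abs(q[...,0]*s-37)<14)&(abs(q[...,1])<16)&(W[...,2]>.009)&(W[...,2]<.07)
    z=np.sort(W[...,2][m]*1000); print(s,len(z),z[:25].round(0).tolist())
m=(abs(q[...,0])<50)&(abs(q[...,1])<16)&(W[...,2]<.07)&(W[...,2]>.01)
vv,uu=np.nonzero(m); print(uu.min(),uu.max(),vv.min(),vv.max())
```

```text
-1 72 [20.0, 22.0, 23.0, 24.0, 26.0, 27.0, 27.0, 28.0, 28.0, 28.0, 29.0, 29.0, 29.0, 33.0, 33.0, 33.0, 34.0, 34.0, 34.0, 36.0, 36.0, 37.0, 38.0, 38.0, 39.0]
1 59 [22.0, 25.0, 26.0, 28.0, 29.0, 29.0, 32.0, 32.0, 32.0, 32.0, 34.0, 35.0, 36.0, 37.0, 37.0, 37.0, 38.0, 38.0, 40.0, 41.0, 42.0, 42.0, 42.0, 43.0, 43.0]
247 276 170 192
```

The depth image puts the fingertips about 20 mm above the sill while the reported TCP is at -11 mm. I'll use the measured tip position and feel my way down from here.

Call:
{"name": "servo_tool", "arguments": {"motion": [[0.68,0,0,0.004,0,0,0],[0.68,0,0,0.008,0,0,0],[0.68,0,0,0.011,0,0,0],[0.68,0,0,0.011,0,0,0]]}}

```text
clock: 7.52
position: [0.5792, 0.2067, -0.0226]
ee_rot: [0.999, 0.033, -0.0, 0.0]
ft_force: [-0.8, -1.1, 0.6]
grip_width: 0.68
```

Call:
{"name": "servo_tool", "arguments": {"motion": [[0.68,0,0,0.001,0,0,0],[0.68,0,0,0.002,0,0,0],[0.68,0,0,0.003,0,0,0],[0.68,0,0,0.003,0,0,0]]}}

```text
clock: 8.02
position: [0.5794, 0.2068, -0.0252]
ee_rot: [0.999, 0.033, -0.0, -0.0]
ft_force: [-0.0, 0.5, -0.2]
grip_width: 0.678
```

Call:
{"name": "servo_tool", "arguments": {"motion": [[0.68,0,0,0.001,0,0,0],[0.68,0,0,0.002,0,0,0],[0.68,0,0,0.002,0,0,0],[0.4,0,0,0.002,0,0,0],[0.4,0,0,0.002,0,0,0],[0.4,0,0,0.002,0,0,0],[0.4,0,0,0.002,0,0,0]]}}

```text
clock: 8.9
position: [0.5796, 0.2068, -0.0269]
ee_rot: [0.999, 0.033, 0.0, -0.0]
ft_force: [-0.9, -0.9, 5.3]
grip_width: 0.518
```

Call:
{"name": "servo_tool", "arguments": {"motion": [[0.4,0,0,-0.001,0,0,0],[0.4,0,0.01,-0.001,0,0,0],[0.4,0,0.025,-0.001,0,0,0],[0.4,0,0.04,-0.001,0,0,0],[0.4,0,0.055,-0.001,0,0,0],[0.4,0,0.07,-0.001,0,0,0],[0.4,0,0.085,-0.001,0,0,0],[0.4,0,0.1,-0.001,0,0,0],[0.4,0,0.115,-0.001,0,0,0],[0.4,0,0.13,-0.001,0,0,0],[0.4,0,0.145,-0.001,0,0,0],[0.4,0,0.16,-0.001,0,0,0],[0.4,0,0.165,-0.001,0,0,0],[0.4,0,0.165,-0.001,0,0,0]], "grip_force": 50}}

```text
clock: 10.65
position: [0.5905, 0.0419, -0.0262]
ee_rot: [0.999, 0.033, 0.0, -0.0]
ft_force: [0.1, 0.3, -0.8]
grip_width: 0.508
```

Call:
{"name": "servo_tool", "arguments": {"motion": [[0.4,0,0,0.0005,0,0,0],[0.75,0,0,0.0005,0,0,0],[0.75,0,0,0.0005,0,0,0],[0.75,0,0,0.0005,0,0,0],[0.75,0,0,-0.03,0,0,0],[0.75,0,0,-0.08,0,0,0],[0.75,0,0,-0.13,0,0,0],[0.75,-0.06,0,-0.15,0,0,0],[0.75,-0.12,0,-0.15,0,0,0],[0.75,-0.12,0,-0.15,0,0,0]]}}

```text
clock: 11.9
position: [0.4664, 0.0338, 0.1233]
ee_rot: [0.999, 0.034, -0.001, -0.001]
ft_force: [0.7, -0.1, -0.5]
grip_width: 0.752
```

Run:
```python
from h import *
for n in("scene","top"):
    im,d=eyes.camera(n); cv2.imwrite(f"pics/{n}1.png",im); np.save(n+"1.npy",d)
    W=cloud(n,d);hsv=cv2.cvtColor(im,cv2.COLOR_BGR2HSV)
    m=(abs(W[...,0]-.58)<.06)&(W[...,1]>-.03)&(W[...,1]<.26)&(hsv[...,1]>110)&(hsv[...,0]<16)&(W[...,2]<.03)
    m=cv2.morphologyEx(m.astype(np.uint8),cv2.MORPH_OPEN,np.ones((3,3)))>0
    P=W[m]*1000;print(n,len(P),cv2.minAreaRect(P[:,:2].astype(np.float32)))
    for lo in range(-10,250,20):
        s=P[(P[:,1]>=lo)&(P[:,1]<lo+20)]
        if len(s)>4: print(lo+10,np.percentile(s[:,0],[3,97]).round(1),s[:,0].mean().round(1),np.median(s[:,2]).round(1))
a=cv2.imread("pics/scene1.png");cv2.imwrite("pics/s1.png",cv2.resize(a[110:260,190:390],(800,600)))
```

```text
scene 511 ((586.2266845703125, 118.51628112792969), (44.07700729370117, 190.7512969970703), 3.7880685329437256)
20 [576.2 609.5] 593.5 5.2
40 [571.4 610.9] 591.4 5.1
60 [569.4 610.6] 590.0 4.9
80 [579.1 609.7] 595.2 5.1
100 [583.9 607.9] 598.8 4.6
120 [577.8 595.9] 586.9 14.6
140 [577.9 596.4] 587.0 15.5
160 [576.1 595.3] 585.4 15.2
180 [574.2 594.4] 584.3 15.0
200 [573.6 593.4] 583.2 15.4
220 [573.7 587.2] 580.2 12.6
top 506 ((588.0247802734375, 117.18077087402344), (43.5860710144043, 194.2704315185547), 2.9206655025482178)
20 [602.5 611.2] 606.4 6.5
40 [572.6 613.6] 595.7 6.4
60 [569.9 609.9] 589.1 7.4
80 [570.2 610.4] 591.0 7.0
100 [570.7 610.5] 590.4 7.8
120 [576.4 596.4] 586.3 16.4
140 [576.4 596.9] 586.5 16.9
160 [574.3 596.7] 585.0 17.2
180 [574.1 594.6] 584.2 17.4
200 [572.3 594.6] 583.1 16.6
220 [573.  591.3] 583.0 18.4
```

View pics/s1.png

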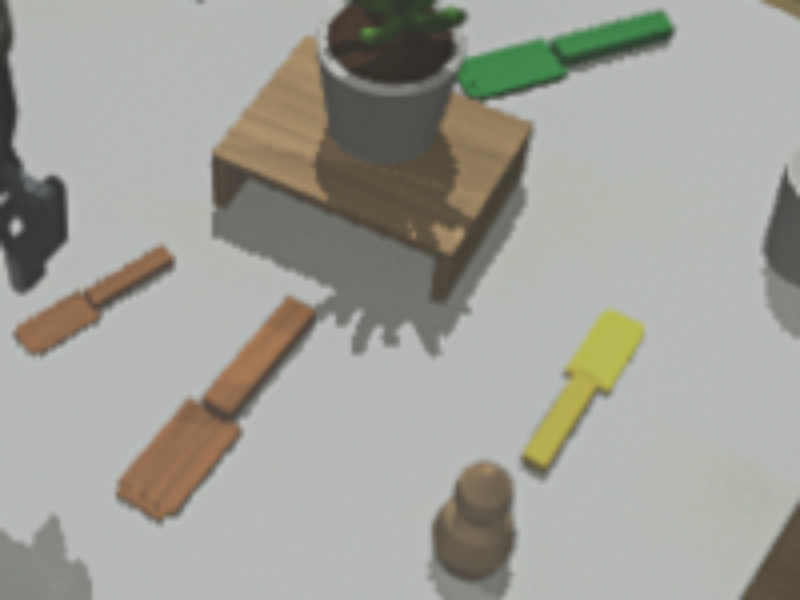

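Scene shows the orange spatula flat and fully clear of the stand (blade tip ~(145,505), handle end ~(300,305) in the crop), with the bystanders untouched. Next is the handle grasp.

Run:
```python
from h import *
R0,p0,o=cur(); print(p0,o["clock"])
plan(R0,p0,(Rdown(3.5),[.5845,.163,.123]),(Rdown(3.5),[.5845,.163,-.021]))
```

```text
[0.47089185 0.03445471 0.12441137] 12.0
[122.0, -120.6, 1.7] [-0.06, -0.09, 0.35]
[121.8, -120.5, 145.7] [-0.06, -0.09, 0.35]
```

Call:
{"name": "servo_tool", "arguments": {"motion": [[0.75,0.035,-0.035,0,0,0,0],[0.75,0.075,-0.075,0,0,0,0.3],[0.75,0.11,-0.11,0,0,0,0.3],[0.75,0.122,-0.1205,0.02,0,0,0.3],[0.75,0.122,-0.1205,0.06,0,0,0.3],[0.75,0.122,-0.1205,0.1,0,0,0.3],[0.75,0.122,-0.1205,0.13,0,0,0.3],[0.75,0.122,-0.1205,0.14,0,0,0.3],[0.75,0.122,-0.1205,0.145,0,0,0.3],[0.75,0.122,-0.1205,0.145,0,0,0.3]]}}

```text
clock: 13.25
position: [0.5853, 0.1627, -0.0205]
ee_rot: [1.0, 0.031, 0.001, -0.0]
ft_force: [-0.1, 0.1, 0.1]
grip_width: 0.753
```

Call:
{"name": "servo_tool", "arguments": {"motion": [[0.4,0,0,0,0,0,0],[0.1,0,0,0,0,0,0],[0.1,0,0,0,0,0,0],[0.1,0,0,0,0,0,0],[0.1,0,0,0,0,0,0],[0.1,0,0,0,0,0,0]]}}

```text
clock: 14.0
position: [0.585, 0.1628, -0.0202]
ee_rot: [1.0, 0.031, 0.001, -0.0]
ft_force: [-2.0, 0.4, 5.4]
grip_width: 0.282
```

Call:
{"name": "servo_tool", "arguments": {"motion": [[0.1,0,0,-0.02,0,0,0],[0.1,0,0,-0.06,0,0,0],[0.1,0,0,-0.11,0,0,0],[0.1,0,0,-0.16,0,0,0],[0.1,0,0,-0.2,0,0,0],[0.1,0,0,-0.24,0,0,0],[0.1,0,0,-0.25,0,0,0],[0.1,0,0,-0.25,0,0,0]]}}

```text
clock: 15.0
position: [0.5844, 0.1624, 0.2295]
ee_rot: [1.0, 0.031, 0.0, -0.0]
ft_force: [0.7, -0.9, -0.8]
grip_width: 0.283
```

```bash
cat >> h.py <<'E'
def target(d,off=(0,0,0),yaw=0):
    b=np.load("bed.npz");Rb=b["R"];S=b["O"]
    Rt=np.c_[-Rb[:,1],-Rb[:,0],-Rb[:,2]]
    Rt=R.from_rotvec(Rb[:,2]*np.radians(yaw)).as_matrix()@Rt
    q=np.array([d+90,4.9,0])+off
    return Rt, S+Rb@(q/1000)-Rt@np.array([0,.055,-.023])
E
python3 - <<'E'
from h import *
R0,p0,o=cur(); print(p0,o["ft_force"],o["grip_width"],o["joint_pos"])
for d in(60,0,-82):
    T=target(d);print(d,T[1].round(3)); plan(R0,p0,T)
E
```

```text
[0.58440583 0.16242422 0.22949557] [ 0.71432524 -0.93743143 -0.82105063] 0.2827812645926448 [-0.62660969  0.28068134  0.34864177  1.49249997 -0.09676752  1.38424242
 -0.21119367]
60 [ 0.697 -0.227  0.187]
[88.2, 395.2, 42.6] [29.32, 23.69, 75.24]
0 [ 0.649 -0.24   0.152]
[40.1, 405.6, 77.0] [29.32, 23.69, 75.24]
-82 [ 0.585 -0.258  0.105]
[-25.6, 419.8, 123.9] [29.32, 23.69, 75.24]
```

Call:
{"name": "servo_tool", "arguments": {"motion": [[0.1,0.006,0.028,0,2.1,1.7,5.4],[0.1,0.013,0.056,0,4.2,3.4,10.7],[0.1,0.019,0.085,0,6.3,5.1,16.1],[0.1,0.025,0.113,0,8.4,6.8,21.5],[0.1,0.031,0.141,0,10.5,8.5,26.9],[0.1,0.038,0.169,0,12.6,10.2,32.2],[0.1,0.044,0.198,0,14.7,11.8,37.6],[0.1,0.05,0.226,0,16.8,13.5,43],[0.1,0.057,0.254,0,18.8,15.2,48.4],[0.1,0.063,0.282,0,20.9,16.9,53.7],[0.1,0.069,0.31,0,23,18.6,59.1],[0.1,0.076,0.339,0,25.1,20.3,64.5],[0.1,0.082,0.367,0.01,27.2,22,69.9],[0.1,0.088,0.395,0.02,29.3,23.7,75.2],[0.1,0.088,0.395,0.02,29.3,23.7,75.2],[0.1,0.088,0.395,0.02,29.3,23.7,75.2],[0.1,0.088,0.395,0.02,29.3,23.7,75.2]]}}

```text
clock: 17.12
position: [0.6968, -0.225, 0.209]
ee_rot: [0.761, -0.575, 0.181, -0.239]
ft_force: [-0.6, -0.4, -0.7]
grip_width: 0.289
```

Run:
```python
from h import *
np.set_printoptions(precision=2,suppress=True)
R0,p0,o=cur(); print(p0,o["ft_force"],o["grip_width"],o["joint_pos"])
T=target(60);plan(R0,p0,T)
b=np.load("bed.npz");Rb=b["R"];O=b["O"]
for n in("scene","top"):
    im,d=eyes.camera(n); cv2.imwrite(f"pics/{n}2.png",im); np.save(n+"2.npy",d)
    W=cloud(n,d);hsv=cv2.cvtColor(im,cv2.COLOR_BGR2HSV);Q=(W-O)@Rb*1000
    m=(hsv[...,1]>100)&(hsv[...,0]<16)&(W[...,2]>.09)&(Q[...,0]>15)&(Q[...,0]<300)&(abs(Q[...,1])<80)&(abs(Q[...,2])<80)
    m=cv2.morphologyEx(m.astype(np.uint8),cv2.MORPH_OPEN,np.ones((2,2)))>0
    P=Q[m]; v,u=np.nonzero(m); print(n,len(P)); 
    if len(P)>10:
        print(u.min(),u.max(),v.min(),v.max(),cv2.minAreaRect(P[:,:2].astype(np.float32)))
        for lo in range(20,260,15):
            s=P[(P[:,0]>=lo)&(P[:,0]<lo+15)]
            if len(s)>4: print(lo+7,len(s),np.percentile(s[:,1],[3,97]),np.median(s[:,2]))
# expected in bed frame from reported pose
print("expected tip bed", ((p0+R0@[0,.145,-.023])-O)@Rb*1000)
a=cv2.imread("pics/scene2.png");cv2.imwrite("pics/s2.png",cv2.resize(a[200:350,60:260],(800,600)))
```

```text
[ 0.7  -0.23  0.21] [-0.57 -0.38 -0.73] 0.28870871317986535 [-0.1   0.28  0.65  1.73 -0.79  0.87 -0.38]
[1.5, 13.2, 17.9] [0.07, 0.06, 0.16]
scene 439
123 184 283 304 ((127.23191833496094, -4.890663146972656), (44.20108413696289, 288.1121520996094), 85.34011840820312)
87 29 [-5.67  8.83] 21.09164729001234
102 22 [-5.36  6.63] 21.04276493115576
117 6 [-2.06 23.12] 20.70862554817187
132 15 [19.21 27.07] 20.942384720261348
147 16 [17.07 27.08] 20.644366783392673
162 27 [-13.88  25.99] 20.838109477207656
177 27 [ 8.12 19.63] 30.22887374059153
192 28 [ 3.99 15.09] 30.29715248233269
207 16 [-33.49   5.86] 77.62578877744261
222 38 [-31.29   9.11] 30.371907642662368
237 64 [-5.86 15.67] 30.732105183645363
252 64 [-5.   14.97] 30.72599819518632
top 533
391 407 141 205 ((136.94166564941406, -25.35980224609375), (239.2339630126953, 180.46588134765625), 51.52851486206055)
27 5 [-100.3   -95.24] -125.66290719139312
72 18 [-6.42 20.21] 19.841254552317935
87 62 [-15.36  27.04] 20.4037191970771
102 58 [-13.08  26.25] 20.95808938696932
117 66 [-12.39  27.13] 21.814886447445524
132 66 [-127.94   26.65] 21.19575149974567
147 60 [-137.34   28.35] 21.280759624330376
162 7 [-142.05   28.35] 20.793734141552534
207 5 [-5.7  68.21] 36.831896834322706
222 29 [-6.23  9.57] 31.082797980555515
237 52 [-2.6  21.83] 30.627226358838726
252 46 [-3.47 18.51] 30.429081029025213
expected tip bed [73.21  5.94 18.09]
```

View pics/s2.png

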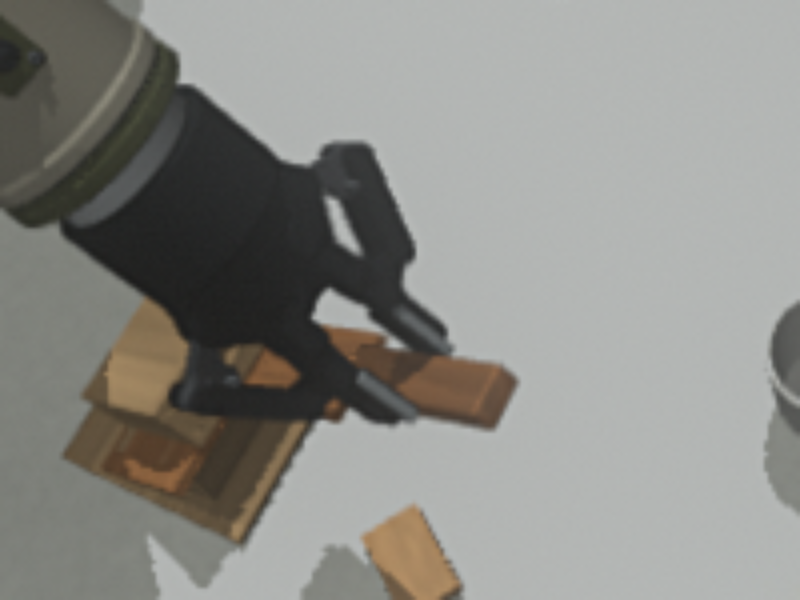

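The picture shows the spatula held by its handle with the blade lined up above the slot. Measured blade top is z_bed ≈ 21 and tip x_bed ≈ 72, which matches the values predicted from the tool pose. I'll align it, bring it close, then insert it by feel.

Call:
{"name": "servo_tool", "arguments": {"motion": [[0.1,0.001,0.005,0.008,0,0,0],[0.1,0.001,0.013,0.018,0,0,0.1],[0.1,0.001,0.025,0.018,0,0,0.1],[0.1,0.001,0.04,0.018,0,0,0.1],[0.1,0.001,0.055,0.018,0,0,0.1],[0.1,0.001,0.063,0.018,0,0,0.1],[0.1,0.001,0.063,0.018,0,0,0.1],[0.1,0.001,0.063,0.018,0,0,0.1]]}}

```text
clock: 18.23
position: [0.6575, -0.2383, 0.1584]
ee_rot: [0.76, -0.576, 0.181, -0.239]
ft_force: [0.6, -0.2, -0.3]
grip_width: 0.285
```

Run:
```python
from h import *
np.set_printoptions(precision=2,suppress=True)
R0,p0,o=cur(); b=np.load("bed.npz");Rb=b["R"];O=b["O"]
print(o["clock"],"force bed",o["ft_force"]@Rb,"tip bed",((p0+R0@[0,.145,-.023])-O)@Rb*1000)
T=target(0);plan(R0,p0,T)
for n in("top","scene"):
    im,d=eyes.camera(n)
    W=cloud(n,d);hsv=cv2.cvtColor(im,cv2.COLOR_BGR2HSV);Q=(W-O)@Rb*1000
    m=(hsv[...,1]>100)&(hsv[...,0]<16)&(Q[...,0]>0)&(Q[...,0]<105)&(abs(Q[...,1])<45)&(abs(Q[...,2]-3)<10)
    P=Q[m]
    for lo in range(0,105,15):
        s=P[(P[:,0]>=lo)&(P[:,0]<lo+15)]
        if len(s)>4: print(n,lo+7,len(s),np.percentile(s[:,1],[2,98]),np.median(s[:,2]))
    m=(abs(Q[...,2]-18)<5)&(Q[...,0]>-85)&(Q[...,0]<-3)&(abs(Q[...,1])<60); P=Q[m]
    for lo in range(-80,0,20):
        s=P[(P[:,0]>=lo)&(P[:,0]<lo+20)]
        if len(s)>4: print("block",lo+10,np.percentile(s[:,1],[2,98]),np.median(s[:,2]))
```

```text
18.225 force bed [ 0.27 -0.37 -0.54] tip bed [10.25  4.23  0.37]
[-0.7, 10.2, 0.3] [0.03, -0.01, -0.02]
top 7 24 [-28.98  30.25] 1.146365581316915
top 22 51 [-13.51  28.09] 2.7426289982433327
top 37 63 [-14.74  28.66] 2.847539456785115
top 52 65 [-16.46  27.36] 2.9348363610235313
top 67 56 [-13.9   26.27] 2.6974555740682957
top 82 52 [-14.1   27.92] 2.970673326150385
top 97 6 [22.93 27.47] 3.020847444479653
block -70 [-33.59  44.16] 18.617461480039772
block -50 [-34.11  44.36] 18.441286910427507
block -30 [-34.2   44.59] 18.176581653040124
block -10 [-32.4   45.25] 18.283836993362282
scene 7 10 [-9.92  6.87] 1.4922768046904809
scene 22 24 [-10.12   5.32] 2.425150061592717
scene 37 21 [-7.99 27.86] 2.606097646526294
scene 52 11 [ 2.15 28.38] 2.0480201943304506
scene 67 22 [16.39 27.49] 2.3811235640612933
scene 82 22 [-16.67  26.43] 2.919793299083791
scene 97 27 [-17.24  27.72] 2.482112910513357
block -70 [-33.25   2.49] 18.018983698841392
block -50 [-35.44  -4.14] 17.971082348575795
block -30 [-34.27 -14.02] 17.731957155195367
block -10 [-6.2 -1. ] 17.956765271294227
```

Call:
{"name": "servo_tool", "arguments": {"motion": [[0.1,0,0.004,0,0,0,0],[0.1,0,0.008,0,0,0,0],[0.1,0,0.011,0,0,0,0],[0.1,0,0.014,0,0,0,0],[0.1,0,0.017,0,0,0,0],[0.1,0,0.02,0,0,0,0],[0.1,0,0.02,0,0,0,0]]}}

```text
clock: 19.2
position: [0.641, -0.2431, 0.1464]
ee_rot: [0.76, -0.577, 0.181, -0.239]
ft_force: [0.5, 1.0, -0.7]
grip_width: 0.283
```

```bash
cat > f.py <<'E'
from h import *
np.set_printoptions(precision=2,suppress=True)
R0,p0,o=cur(); b=np.load("bed.npz");Rb=b["R"];O=b["O"]
print(o["clock"],"force bed",o["ft_force"]@Rb,"torque bed",o["torque"]@Rb,"tip bed",((p0+R0@[0,.145,-.023])-O)@Rb*1000,o["grip_width"])
E
python3 f.py
```

```text
19.2 force bed [ 0.19  0.8  -0.98] torque bed [ 0.03  0.69 -0.01] tip bed [-10.69   4.23   0.45] 0.2833258797529793
```

Call:
{"name": "servo_tool", "arguments": {"motion": [[0.1,0,0.003,0,0,0,0],[0.1,0,0.006,0,0,0,0],[0.1,0,0.009,0,0,0,0],[0.1,0,0.012,0,0,0,0],[0.1,0,0.015,0,0,0,0],[0.1,0,0.015,0,0,0,0]]}}

```text
clock: 19.95
position: [0.6292, -0.2464, 0.1377]
ee_rot: [0.76, -0.577, 0.181, -0.239]
ft_force: [-0.3, 0.3, -0.2]
grip_width: 0.285
```

```bash
python3 f.py
```

```text
19.95 force bed [-0.32  0.35 -0.03] torque bed [-0.02  0.7   0.06] tip bed [-25.74   4.26   0.44] 0.2853128570110671
```

Call:
{"name": "servo_tool", "arguments": {"motion": [[0.1,0,0.003,0,0,0,0],[0.1,0,0.006,0,0,0,0],[0.1,0,0.01,0,0,0,0],[0.1,0,0.014,0,0,0,0],[0.1,0,0.018,0,0,0,0],[0.1,0,0.022,0,0,0,0],[0.1,0,0.025,0,0,0,0],[0.1,0,0.025,0,0,0,0]]}}

```text
clock: 20.95
position: [0.6095, -0.2519, 0.1235]
ee_rot: [0.76, -0.577, 0.181, -0.239]
ft_force: [-0.1, -1.2, -0.7]
grip_width: 0.285
```

```bash
python3 f.py
```

```text
20.95 force bed [-0.73 -1.12 -0.32] torque bed [-0.01  0.67 -0.03] tip bed [-50.71   4.29   0.47] 0.28461264902621214
```

Call:
{"name": "servo_tool", "arguments": {"motion": [[0.1,0,0.003,0,0,0,0],[0.1,0,0.006,0,0,0,0],[0.1,0,0.01,0,0,0,0],[0.1,0,0.014,0,0,0,0],[0.1,0,0.018,0,0,0,0],[0.1,0,0.022,0,0,0,0],[0.1,0,0.025,0,0,0,0],[0.1,0,0.025,0,0,0,0]]}}

```text
clock: 21.95
position: [0.5897, -0.2574, 0.1091]
ee_rot: [0.76, -0.577, 0.181, -0.239]
ft_force: [-0.7, -0.9, -0.6]
grip_width: 0.285
```

```bash
python3 f.py
python3 - <<'E'
from h import *
im,d=eyes.camera("scene");b,d2=eyes.camera("top")
f=lambda im,x,y,w,h:cv2.resize(im[y:y+h,x:x+w],(400,400),interpolation=cv2.INTER_CUBIC)
cv2.imwrite("pics/s3.png",np.hstack([f(im,80,245,90,90),f(b,365,180,70,70)]))
E
```

```text
21.95 force bed [-1.1  -0.7   0.06] torque bed [ 0.01  0.69 -0.05] tip bed [-75.72   4.32   0.49] 0.2851517044791326
```

View pics/s3.png

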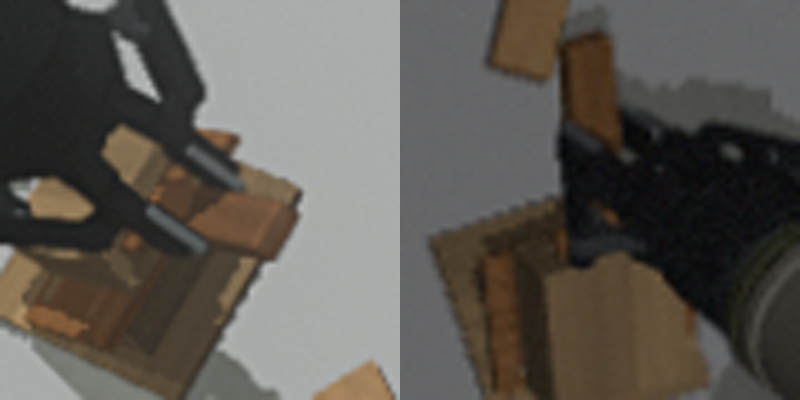

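The blade is in the slot with only a short piece still showing before the handle, and there is no contact force. I'll creep in 1 mm steps to the bottom.

Call:
{"name": "servo_tool", "arguments": {"motion": [[0.1,0,0.001,0,0,0,0],[0.1,0,0.002,0,0,0,0],[0.1,0,0.003,0,0,0,0],[0.1,0,0.004,0,0,0,0],[0.1,0,0.005,0,0,0,0],[0.1,0,0.005,0,0,0,0]]}}

```text
clock: 22.8
position: [0.5859, -0.2585, 0.1064]
ee_rot: [0.76, -0.576, 0.181, -0.239]
ft_force: [-0.3, 0.2, -0.8]
grip_width: 0.285
```

```bash
python3 f.py
```

```text
22.8 force bed [-0.67  0.32 -0.52] torque bed [0.02 0.64 0.01] tip bed [-80.57   4.3    0.51] 0.28505512344961775
```

Call:
{"name": "servo_tool", "arguments": {"motion": [[0.1,0,0.0005,0,0,0,0],[0.1,0,0.001,0,0,0,0],[0.1,0,0.0015,0,0,0,0],[0.1,0,0.0015,0,0,0,0]]}}

```text
clock: 23.3
position: [0.5855, -0.2585, 0.1062]
ee_rot: [0.76, -0.576, 0.182, -0.24]
ft_force: [4.3, 2.0, 3.2]
grip_width: 0.286
```

```bash
python3 f.py
```

```text
23.3 force bed [ 5.66  0.81 -0.03] torque bed [ 0.16 -0.48 -0.02] tip bed [-80.97   4.26   0.42] 0.2861973671758387
```

The blade bottomed at x_bed -81 with a light 5.7 N axial force, against an expected depth of 82 ± 1 mm. Releasing in place and retreating along the tool axis.

Call:
{"name": "servo_tool", "arguments": {"motion": [[0.4,0,0.001,0,0,0,0],[0.6,0,0.001,0,0,0,0],[0.6,0,0.001,0,0,0,0],[0.6,0,0,0,0,0,0],[0.6,0,0,-0.005,0,0,0],[0.6,0,0,-0.015,0,0,0],[0.6,0,0,-0.04,0,0,0],[0.6,0,0,-0.08,0,0,0],[0.6,0,0,-0.12,0,0,0],[0.6,0,-0.03,-0.15,0,0,0],[0.6,0,-0.03,-0.18,0,0,0],[0.6,0,-0.03,-0.18,0,0,0]]}}

```text
clock: 24.8
position: [0.5088, -0.2818, 0.2732]
ee_rot: [0.759, -0.577, 0.184, -0.24]
ft_force: [-0.1, -0.5, -0.8]
grip_width: 0.597
```

Run:
```python
from h import *
np.set_printoptions(precision=2,suppress=True)
b0=np.load("bed.npz");Rb=b0["R"];O=b0["O"]
o=monitor.get_obs();print(o["clock"],o["position"],o["ft_force"],o["grip_width"])
im,d=eyes.camera("scene");b,d2=eyes.camera("top")
f=lambda im,x,y,w,h:cv2.resize(im[y:y+h,x:x+w],(400,400),interpolation=cv2.INTER_CUBIC)
cv2.imwrite("pics/s4.png",np.hstack([f(im,80,245,90,90),f(b,365,180,70,70)]))
for n,i,dd in(("scene",im,d),("top",b,d2)):
    W=cloud(n,dd);Q=(W-O)@Rb*1000;hsv=cv2.cvtColor(i,cv2.COLOR_BGR2HSV)
    m=(hsv[...,1]>90)&(hsv[...,0]<18)&(Q[...,0]>2)&(Q[...,0]<160)&(abs(Q[...,1]-5)<26)&(abs(Q[...,2]-6)<12)&(W[...,2]>.06)
    P=Q[m];H=P[P[:,2]>9];print(n,len(P),len(H),np.percentile(H,[1,5,50,95,99],axis=0)if len(H) else'')
    for t in("cup","bird","matchbox"): print(t,[(towpt(n,r["point"]).round(3).tolist(),round(r["confidence"],2)) for r in models.boxes_of(n,t)])
```

```text
24.8 [ 0.51 -0.28  0.27] [-0.13 -0.48 -0.81] 0.5967331537707471
scene 397 289 [[ 11.63  -7.6    9.05]
 [ 15.34  -6.58   9.25]
 [ 63.59   4.42  10.76]
 [110.49  15.31  12.54]
 [116.42  17.01  12.96]]
cup [([0.779, -0.04, 0.042], 0.56)]
bird [([0.571, -0.26, 0.14], 0.57)]
matchbox [([0.661, -0.275, 0.016], 0.65)]
top 336 200 [[  2.05  -6.72   9.08]
 [ 12.52  -4.83   9.39]
 [ 57.9    6.2   11.28]
 [114.46  16.31  13.92]
 [118.73  17.73  17.17]]
cup [([0.793, -0.057, 0.038], 0.93)]
bird [([0.778, 0.127, 0.055], 0.74), ([0.567, -0.262, 0.132], 0.58)]
matchbox [([0.655, -0.277, 0.015], 0.63)]
```

View pics/s4.png

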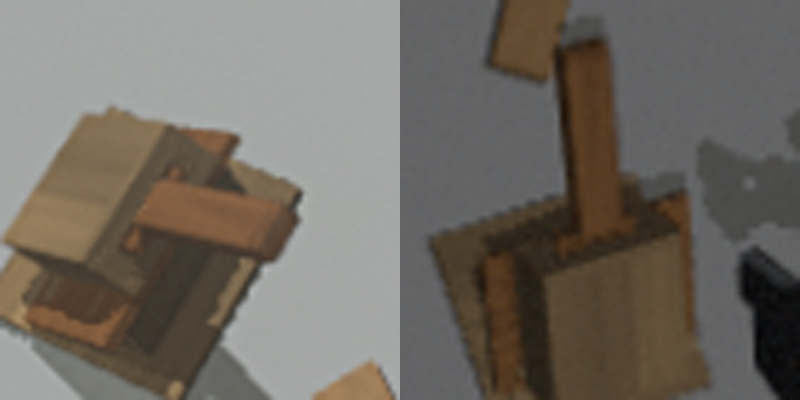

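The spatula is seated: its handle end measures x_bed ≈ 117-118, where fully home should read 118. The bystanders have not moved and the gripper is clear.

```bash
python3 -c "
from h import *
print(ticket.hand_in())"
```

```text
the job is handed in; nothing more can be done
None
```

I did the task in the order you asked and handed it in at about 25 s of the 64 s allowed. The spatula is fully home in the slot, resting on its own.

- **Drawing it out:** I gripped the blade and pulled the spatula about 165 mm clear of the stand. I then laid it flat on the sill and let go.
- **Inserting it:** I took it by the handle and slid the blade in with almost no resistance. I stopped at light bottom contact of about 5.7 N.
- **Final checks:** After release the handle end measured about 116–119 mm along the slot axis, where fully home should read 118. The gripper was clear, with no real force on the wrist. The cup and matchbox were where they started in both cameras.
- **Bird:** The top camera found it in place. The scene camera's detector only gave a false, low-confidence hit on the spatula handle for it.
- **Failed attempt and a mismatch:** My first tries at the blade closed above it without touching anything. The fingertips sit about 19–20 mm farther back along the tool axis than the reported TCP position. I measured this with the camera and by feel, and corrected for it.

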